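Box the finished set of turned figures

ROBOT

A 6-joint arm with a two-finger parallel gripper is mounted at the origin on the work surface. World frame = base frame: x ahead of the robot, y to its left, z up, the work surface at z = 0. Lengths are in mm, angles in rad, forces in N, time in s.
With the tool pointing down it reaches from about 300 to 775 mm from the base axis. Payload 14.6 kg.
Tool frame: the origin (TCP) lies between the finger pads; the fingertips stand 17 mm ahead of it and the grasp point (between the pads) lies 2 mm behind it (manip.tip_reach is the distance from the TCP to the fingertips, in mm); z points along the fingers, y is the line along which they close (so a half turn about z gives the same grasp; the last joint's range is limited). The gripper opens to 94 mm and grips with 3 to 60 N. Pads are 16 mm wide; open, the fingers measure 119 mm over their backs; the gripper's body (75 mm by 177 mm) begins 78 mm behind the grasp point.
Start: joints at [-1.29, 0.3, 1.521, -0, 1.321, -0.067], TCP at [187.449, -517.061, 222.446] pointing down, gripper open.
Joint ranges: [-3.03, 3.03], [-0.79, 2.21], [0.23, 2.52], [-1.04, 4.18], [0, 3.07], [-2.55, 2.55]. Speed limits (rad/s): [2.22, 2.22, 2.57, 3.14, 3.14, 3.14].

INTERFACE

Orientations are given as [roll, pitch, yaw] about the fixed x, y, z axes, in that order (R = Rz(yaw) Ry(pitch) Rx(roll)).
In Python, from cell import manip, viewer gives the robot as it stands.
- The arm moves only by the tool apply_moves, never from a script. Its argument "moves" is a list of rows, each a list of 3 entries, a list of its own where there are three numbers: the shift along the tool's x, y, z each as a share of 0.25 m, from -1 to 1, then the turn, a rotation vector about the tool's x, y, z each as a share of pi rad, from -1 to 1, then the closure, from 0 (fully open) to 1 (shut). In form: [[[dx, dy, dz], [wx, wy, wz], grip], ...]. A call has 1 to 12 rows; each row is the pose to reach, as a shift and turn from the pose commanded when the call began, along the tool's axes at that moment, turning the shorter way round; what a row does not reach only later rows make up. A row lasts 1/12 s, in which the tool goes at most 41.7 mm and 7.16 degrees, less where a joint would pass 70% of its speed; a pose out of reach is approached as far as the arm can. A call with a number of a shift or a turn outside -1 to 1 is refused whole. A call with a gripper value outside its range is refused whole. The fingers move at their own pace and stop on an object; "squeeze" is the grip in N (left out, the last holds). Time passes only in rows, so rows that repeat a pose let the fingers close. It gives the time, the measured TCP pose, the force, the opening and the grip force at its end, in the units of the state.
- manip.read_state(): the state, without advancing time (a new reading comes with each control period).
- viewer.camera(name): name is "scene" or "top"; returns the picture (420x560x3 uint8, blue, green, red); there is no depth.
- viewer.camera_info(name): a dict with "camera_matrix" (3x3 intrinsics, pixels), "R" (3x3) and "t" (3): a world point X has camera coordinates R X + t. Camera axes: x right, y down, z forward; pixel columns grow to the right and rows downward; lengths in mm; the calibration is good to about 2 mm. A picture is of the moment at which its call begins. camera_info takes no time and is no camera call.
- manip.sign_off(): hands the job in; it is judged then, once.
The state is a dict: "clock": time; "joints": joint angles; "qd": joint speeds; "effort": joint torques, N m; "eef_pos": TCP position; "eef_rot": TCP orientation; "wrist_force": force on the tool from outside, world axes, zero at the start; "moment": the same for the moment, N m; "finger_gap": finger opening in mm; "finger_force": force on a finger pad.
Only numpy, scipy, OpenCV 4.12 (cv2) and the standard library are available. Lean on these libraries where they do the work, as an engineer would, in place of code of your own. Each camera call takes 0.05 s, during which the arm holds its last target. There are 200 camera calls.

TASK

Pack the four finished wooden figures, the ones with painted caps, into the plywood presentation box: stand each one upright in the cell whose disc has its own colour, with its foot wholly on the disc. Set them down gently, never letting one fall, and leave the two unfinished figures with bare wooden caps standing where they are.

Things in the scene. Friction and masses are not known exactly. Their poses are not given: they have to be found in the camera images.
- figure_red: finished turned wooden figure, upright: red body and red pointed cap (from above nearly all red). Round: foot 40 mm diameter and 7 mm high, then a straight round body 34 mm in diameter up to 64 mm, then neck, ball head and cap (31 mm wide brim) up to 94 mm in all; about 60 g. Origin: centre of its underside; z up along its axis; its yaw means nothing
- figure_blue: finished turned wooden figure, upright: blue body and blue pointed cap (from above nearly all blue). Round: foot 40 mm diameter and 7 mm high, then a straight round body 34 mm in diameter up to 61 mm, then neck, ball head and cap (31 mm wide brim) up to 91 mm in all; about 60 g. Origin: centre of its underside; z up along its axis; its yaw means nothing
- figure_green: finished turned wooden figure, upright: green body and green pointed cap (from above nearly all green). Round: foot 40 mm diameter and 7 mm high, then a straight round body 34 mm in diameter up to 58 mm, then neck, ball head and cap (31 mm wide brim) up to 88 mm in all; about 60 g. Origin: centre of its underside; z up along its axis; its yaw means nothing
- figure_yellow: finished turned wooden figure, upright: yellow body and yellow pointed cap (from above nearly all yellow). Round: foot 40 mm diameter and 7 mm high, then a straight round body 34 mm in diameter up to 55 mm, then neck, ball head and cap (31 mm wide brim) up to 85 mm in all; about 60 g. Origin: centre of its underside; z up along its axis; its yaw means nothing
- disc_red: red disc, 64 mm across, 3 mm thick, fixed in the middle of a cell of the presentation box. Origin: centre of its underside, 6 mm above the bench; the figure stands on its top. z up; x, y along the box's sides. Box: open plywood tray fixed to the bench, 196 mm square, 26 mm high; walls and crossed dividers 6 mm thick; four 89 mm cells, disc centres 95 mm apart along its sides
- disc_blue: blue disc, 64 mm across, 3 mm thick, fixed in the middle of a cell of the presentation box. Origin: centre of its underside, 6 mm above the bench; the figure stands on its top. z up; x, y along the box's sides. Box: open plywood tray fixed to the bench, 196 mm square, 26 mm high; walls and crossed dividers 6 mm thick; four 89 mm cells, disc centres 95 mm apart along its sides
- disc_green: green disc, 64 mm across, 3 mm thick, fixed in the middle of a cell of the presentation box. Origin: centre of its underside, 6 mm above the bench; the figure stands on its top. z up; x, y along the box's sides. Box: open plywood tray fixed to the bench, 196 mm square, 26 mm high; walls and crossed dividers 6 mm thick; four 89 mm cells, disc centres 95 mm apart along its sides
- disc_yellow: yellow disc, 64 mm across, 3 mm thick, fixed in the middle of a cell of the presentation box. Origin: centre of its underside, 6 mm above the bench; the figure stands on its top. z up; x, y along the box's sides. Box: open plywood tray fixed to the bench, 196 mm square, 26 mm high; walls and crossed dividers 6 mm thick; four 89 mm cells, disc centres 95 mm apart along its sides
- unfinished_red: unfinished red figure, to be left alone: same shape and size as the finished red one (94 mm high, foot 40 mm), red body, but its cap is still bare pale wood (from above a pale centre in a red ring). Origin: centre of its underside; z up. All figures, a paint jar and a wooden blank (none over 95 mm high) stand 80 mm or more apart, centre to centre
- unfinished_blue: unfinished blue figure, to be left alone: same shape and size as the finished blue one (91 mm high, foot 40 mm), blue body, but its cap is still bare pale wood (from above a pale centre in a blue ring). Origin: centre of its underside; z up. All figures, a paint jar and a wooden blank (none over 95 mm high) stand 80 mm or more apart, centre to centre
Not all that is in view belongs to the job. What is shaped like the figure_blue but pink is not meant. What is shaped like the figure_yellow but pink is not meant.

How it is judged:
By the outcome, as a careful person would: the job done as asked, in the order asked, and still so for the second after the job is handed in, with the robot touching nothing.
It also fails if it takes over 115 s, if anything falls off the work surface, if the arm or the gripper's body presses on something with over 40 N, if the wrist force passes 120 N, or if a joint passes its speed limit or range.

## Working session

There is one attempt and no reset: what is moved stays moved. The work goes in short steps, Python scripts to look and compute and a tool call to move; the robot and the scene stay as the last step left them, time stands still between calls to the robot, and variables do not carry over. Pictures are saved under pics/ and viewed, at most 14 in all, crops included, and the job is handed in when it is done.

Besides the shell and the picture viewer there is one more tool, called after "Call:" by a JSON object that holds its "method" and its "body", one argument or row to a line. apply_moves: Moves the arm, as the interface text tells. Shift numbers are shares of 0.25 m and turn numbers shares of pi rad, none past 1 either way. Its arguments: {"type":"object","properties":{"moves":{"type":"array"},"squeeze":{"type":"number"}},"required":["moves"]}

```bash
mkdir -p pics; python3 - <<'E'
from cell import manip, viewer
import cv2
for n in("top","scene"):
    cv2.imwrite(f"pics/{n}0.png",viewer.camera(n)); i=viewer.camera_info(n); print(n,i)
print(manip.read_state())
E
```

```text
top {'camera_matrix': array([[417.18615823,   0.        , 281.92989844],
       [  0.        , 417.18615823, 219.14495464],
       [  0.        ,   0.        ,   1.        ]]), 'R': array([[ 0.01355604, -0.99990135, -0.00367796],
       [-0.98836123, -0.01284201, -0.15158218],
       [ 0.15151999,  0.00569   , -0.98843782]]), 't': array([ 22.2075667 , 599.00580104, 930.43255944])}
scene {'camera_matrix': array([[478.39573307,   0.        , 272.75676168],
       [  0.        , 478.39573307, 200.17677459],
       [  0.        ,   0.        ,   1.        ]]), 'R': array([[ 0.41468658,  0.90992485, -0.00847424],
       [ 0.67422633, -0.31349754, -0.66868389],
       [-0.61110874,  0.27158068, -0.74349852]]), 't': array([-277.31090446, -348.69650149, 1447.55756631])}
{'clock': 0.1, 'joints': array([-1.28960954e+00,  3.00398797e-01,  1.52153438e+00, -5.24580113e-06,
        1.32070051e+00, -6.65873097e-02]), 'qd': array([-0.00039874, -0.00107251, -0.00201873,  0.00040359,  0.00073131,
        0.00210651]), 'effort': array([ 1.41501573e-04, -5.32649410e+01, -3.53284085e+01,  7.09344330e-02,
        2.35522381e-02, -6.52036351e-05]), 'eef_pos': array([ 187.38334068, -516.85599632,  221.94573813]), 'eef_rot': array([-3.14055359e+00, -6.41980559e-05,  3.47775366e-01]), 'wrist_force': array([-0.47824428,  0.59986586, -0.02263199]), 'moment': array([ 0.00366336, -0.00468323, -0.02561703]), 'finger_force': 0.0, 'finger_gap': 94.12513153058704}
```

View pics/top0.png

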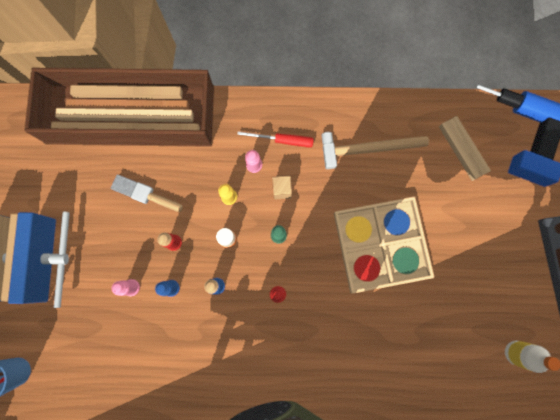

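View pics/scene0.png

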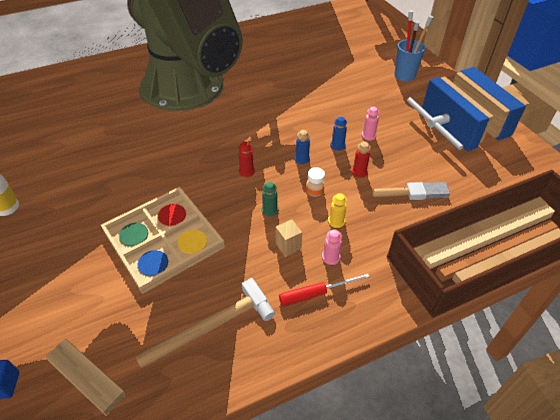

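The top view shows finished red at (278,294), blue (167,288), green (279,234) and yellow (228,195). The unfinished ones are red at (172,242) and blue at (214,287). Discs are yellow (358,230), blue (397,222), red (367,267) and green (406,260). The scene view agrees with this. Next I'll fit silhouettes in both views.

```bash
cat > h.py <<'E'
import numpy as np, cv2
from scipy.optimize import minimize
from cell import manip, viewer
CI={n:viewer.camera_info(n) for n in("top","scene")}
H=dict(red=94,blue=91,green=88,yellow=85)
def proj(n,X):
    c=CI[n]; p=(np.atleast_2d(X)@c["R"].T+c["t"])@c["camera_matrix"].T
    return p[:,:2]/p[:,2:]
def unproj(n,uv,z):
    c=CI[n]; d=c["R"].T@np.linalg.solve(c["camera_matrix"],[*uv,1]); o=-c["R"].T@c["t"]
    return (o+d*(z-o[2])/d[2])[:2]
def cmask(img,col):
    h,s,v=cv2.split(cv2.cvtColor(img,cv2.COLOR_BGR2HSV)); h=h.astype(int)
    m={'red':(((h<5)|(h>172))&(s>185)),'blue':(abs(h-110)<12)&(s>120),'green':(abs(h-77)<20)&(s>80),'yellow':(abs(h-26)<6)&(s>170)}[col]&(v>35)
    return m.astype(np.uint8)
def comp(m,uv,r=14):
    n,l,st,c=cv2.connectedComponentsWithStats(m)
    d=[np.hypot(*(c[k]-uv)) if st[k,4]>25 else 1e9 for k in range(1,n)]
    k=1+int(np.argmin(d)); return l==k,c[k],st[k]
def shape(col,x,y,z0=0):
    h=H[col]; P=[]
    a=np.linspace(0,2*np.pi,24,endpoint=False)
    for r,z in((20,0),(20,7),(17,7),(17,h-30),(15.5,h-15),(1,h)):
        P.append(np.c_[x+r*np.cos(a),y+r*np.sin(a),np.full(24,z+z0)])
    return P
def render(n,col,x,y,z0=0):
    P=shape(col,x,y,z0); m=np.zeros((1680,2240),np.uint8)
    for i,j in((0,1),(2,3),(3,4),(4,5)):
        q=(proj(n,np.vstack([P[i],P[j]]))+.5)*4
        cv2.fillConvexPoly(m,cv2.convexHull(q.astype(np.int32)),255)
    return cv2.resize(m,(560,420),interpolation=cv2.INTER_AREA)/255.
def fit(n,img,col,uv,z0=0,zc=40):
    m,c,st=comp(cmask(img,col),uv); x0=unproj(n,c,zc+z0)
    f=lambda p:np.abs(render(n,col,*p,z0)-m).sum()
    r=minimize(f,x0,method="Nelder-Mead",options=dict(initial_simplex=[x0,x0+[6,0],x0+[0,6]],xatol=.2,fatol=.2))
    return r.x,r.fun/m.sum(),m.sum()
def d(x,y,z):
    s=manip.read_state(); p=s["eef_pos"]; t=.347775; v=np.array([x,y,z])-p
    return np.round(np.array([np.cos(t)*v[0]+np.sin(t)*v[1],np.sin(t)*v[0]-np.cos(t)*v[1],-v[2]])/250,4)
E
python3 - <<'E'
from h import *
T=dict(red=(278,294),blue=(167,288),green=(279,234),yellow=(228,195))
S=dict(red=(246,158),blue=(340,133),green=(270,199),yellow=(338,210))
D=dict(yellow=(358,230),blue=(397,222),red=(367,267),green=(406,260)); DS=dict(yellow=(193,242),blue=(153,263),red=(172,215),green=(133,234))
I={n:cv2.imread(f"pics/{n}0.png") for n in CI}
for c in T:
    for n,q in(("top",T),("scene",S)): 
        r=fit(n,I[n],c,q[c]); print(c,n,r[0].round(1),round(r[1],2),r[2])
off=dict(yellow=(-1,1),blue=(1,1),red=(-1,-1),green=(1,-1))
for n,q in(("top",D),("scene",DS)):
    A={}
    for c in q:
        m,cc,st=comp(cmask(I[n],c),q[c]); hull=cv2.convexHull(np.argwhere(m)[:,::-1].astype(np.int32)); e=cv2.moments(hull)
        A[c]=unproj(n,(e["m10"]/e["m00"],e["m01"]/e["m00"]),9); print(n,c,A[c].round(1),st)
    print({(a,b):round(float(np.hypot(*(A[a]-A[b]))),1) for a,b in(("yellow","blue"),("yellow","red"),("red","green"),("blue","green"))},np.mean(list(A.values()),0))
E
```

```text
red top [426.7  38.2] 0.72 134
red scene [424.6  38.8] 0.12 431
blue top [435.8 294. ] 0.25 271
blue scene [435.4 294.5] 0.2 359
green top [564.7  38.3] 0.38 176
green scene [565.9  39.5] 0.18 414
yellow top [662.8 161.8] 2.72 77
yellow scene [660.2 162.8] 0.16 442
top yellow [ 582.8 -154.7] [347 217  24  25 454]
top blue [ 601.3 -247.5] [385 210  24  25 469]
top red [ 489.7 -172.8] [355 256  24  25 377]
top green [ 509.  -266.2] [393 248  25  25 482]
{('yellow', 'blue'): 94.6, ('yellow', 'red'): 94.9, ('red', 'green'): 95.3, ('blue', 'green'): 94.2} [ 545.6783075  -210.28666611]
scene yellow [ 586.3 -155.6] [178 230  29  24 530]
scene blue [ 605.  -248.3] [138 251  30  25 582]
scene red [ 493.3 -174.1] [158 204  28  22 453]
scene green [ 511.9 -266.8] [120 223  28  23 495]
{('yellow', 'blue'): 94.6, ('yellow', 'red'): 94.8, ('red', 'green'): 94.6, ('blue', 'green'): 94.9} [ 549.13853904 -211.21149155]
```

Call:
{"method": "apply_moves", "body": {
  "moves": [
    [[0.1, -0.11, 0.02], [0, 0, 0], 0.32],
    [[0.25, -0.26, 0.04], [0, 0, 0], 0.32],
    [[0.4, -0.42, 0.06], [0, 0, 0], 0.32],
    [[0.54, -0.57, 0.08], [0, 0, 0], 0.32],
    [[0.68, -0.72, 0.08], [0, 0, 0], 0.32],
    [[0.78, -0.83, 0.08], [0, 0, 0], 0.32],
    [[0.83, -0.88, 0.08], [0, 0, 0], 0.32],
    [[0.83, -0.88, 0.08], [0, 0, 0], 0.32]
  ],
  "squeeze": 15
}}

```text
clock: 0.77
eef_pos: [308.2, -236.0, 202.3]
eef_rot: [-3.141, -0.0, 0.35]
wrist_force: [0.0, -0.6, -0.1]
finger_gap: 63.9
finger_force: 0.0
```

```bash
python3 -c "
from h import *
print(manip.read_state()['eef_pos'],d(425.5,38.5,180),d(425.5,38.5,38))"
```

```text
[ 308.24973976 -235.99779351  202.32059263] [ 0.8151 -0.8724  0.0893] [ 0.8151 -0.8724  0.6573]
```

Call:
{"method": "apply_moves", "body": {
  "moves": [
    [[0.1, -0.11, 0.02], [0, 0, 0], 0.32],
    [[0.25, -0.26, 0.04], [0, 0, 0], 0.32],
    [[0.4, -0.42, 0.06], [0, 0, 0], 0.32],
    [[0.54, -0.57, 0.08], [0, 0, 0], 0.32],
    [[0.68, -0.72, 0.09], [0, 0, 0], 0.32],
    [[0.78, -0.83, 0.09], [0, 0, 0], 0.32],
    [[0.82, -0.88, 0.09], [0, 0, 0], 0.32],
    [[0.82, -0.88, 0.09], [0, 0, 0], 0.32],
    [[0.82, -0.88, 0.09], [0, 0, 0], 0.32],
    [[0.82, -0.88, 0.09], [0, 0, 0], 0.32],
    [[0.82, -0.88, 0.09], [0, 0, 0], 0.32]
  ]
}}

```text
clock: 1.68
eef_pos: [424.9, 36.5, 179.8]
eef_rot: [-3.142, 0.0, 0.347]
wrist_force: [-0.7, -0.6, 0.9]
finger_gap: 63.8
finger_force: 0.0
```

```bash
python3 -c "
from h import *
print(manip.read_state()['eef_pos'],d(425.5,38.5,38))"
```

```text
[424.94981408  36.53724302 179.82082205] [ 0.0047 -0.0066  0.5673]
```

Call:
{"method": "apply_moves", "body": {
  "moves": [
    [[0.005, -0.006, 0.05], [0, 0, 0], 0.32],
    [[0.005, -0.006, 0.15], [0, 0, 0], 0.32],
    [[0.005, -0.006, 0.25], [0, 0, 0], 0.32],
    [[0.005, -0.006, 0.35], [0, 0, 0], 0.32],
    [[0.005, -0.006, 0.45], [0, 0, 0], 0.32],
    [[0.005, -0.006, 0.53], [0, 0, 0], 0.32],
    [[0.005, -0.006, 0.567], [0, 0, 0], 0.32],
    [[0.005, -0.006, 0.567], [0, 0, 0], 0.32],
    [[0.005, -0.006, 0.567], [0, 0, 0], 0.32]
  ]
}}

```text
clock: 2.43
eef_pos: [426.1, 38.4, 38.8]
eef_rot: [3.142, -0.0, 0.347]
wrist_force: [0.8, 0.3, 0.6]
finger_gap: 64.1
finger_force: 0.0
```

Call:
{"method": "apply_moves", "body": {
  "moves": [
    [[0, 0, 0], [0, 0, 0], 0.4],
    [[0, 0, 0], [0, 0, 0], 0.5],
    [[0, 0, 0], [0, 0, 0], 0.6],
    [[0, 0, 0], [0, 0, 0], 0.65],
    [[0, 0, 0], [0, 0, 0], 0.7],
    [[0, 0, 0], [0, 0, 0], 0.8],
    [[0, 0, 0], [0, 0, 0], 0.8],
    [[0, 0, 0], [0, 0, 0], 0.8]
  ]
}}

```text
clock: 3.1
eef_pos: [426.2, 39.0, 38.6]
eef_rot: [3.141, -0.001, 0.348]
wrist_force: [-1.5, -0.5, 6.6]
finger_gap: 33.9
finger_force: 15.0
```

```bash
python3 -c "
from h import *
print(manip.read_state()['eef_pos'],d(425.5,38.5,180),d(491.5,-173.5,180))
cv2.imwrite('pics/s1.png',cv2.resize(viewer.camera('scene')[80:300,100:420],None,fx=2,fy=2))"
```

```text
[426.1856785   39.02952748  38.56350626] [-0.0033  0.0011 -0.5657] [-0.0441  0.8883 -0.5657]
```

View pics/s1.png

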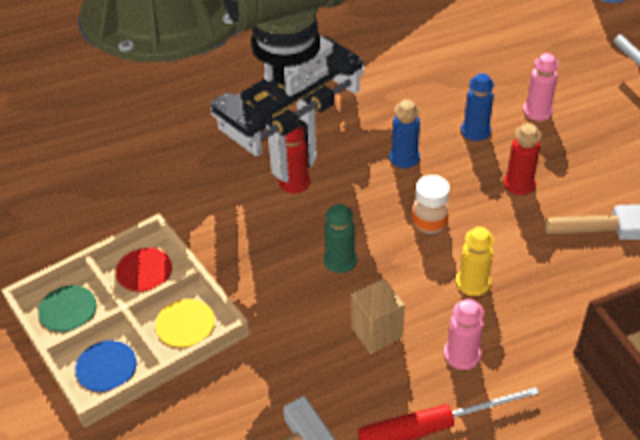

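The red figure is held upright between the fingers at (293,170) in the crop, with the gap at 33.9 mm. Lifting and carrying it now.

Call:
{"method": "apply_moves", "body": {
  "moves": [
    [[0, 0, -0.04], [0, 0, 0], 0.8],
    [[0, 0, -0.14], [0, 0, 0], 0.8],
    [[0, 0, -0.26], [0, 0, 0], 0.8],
    [[0, 0, -0.38], [0, 0, 0], 0.8],
    [[0, 0.03, -0.48], [0, 0, 0], 0.8],
    [[-0.01, 0.12, -0.54], [0, 0, 0], 0.8],
    [[-0.01, 0.26, -0.56], [0, 0, 0], 0.8],
    [[-0.02, 0.4, -0.56], [0, 0, 0], 0.8],
    [[-0.03, 0.54, -0.56], [0, 0, 0], 0.8],
    [[-0.04, 0.68, -0.56], [0, 0, 0], 0.8],
    [[-0.044, 0.8, -0.56], [0, 0, 0], 0.8],
    [[-0.044, 0.86, -0.56], [0, 0, 0], 0.8]
  ]
}}

```text
clock: 4.15
eef_pos: [489.1, -169.7, 178.7]
eef_rot: [3.141, 0.0, 0.346]
wrist_force: [0.4, 0.8, -0.6]
finger_gap: 33.8
finger_force: 15.0
```

Call:
{"method": "apply_moves", "body": {
  "moves": [
    [[0, 0.028, 0], [0, 0, 0], 0.8],
    [[0, 0.028, 0], [0, 0, 0], 0.8],
    [[0, 0.028, 0], [0, 0, 0], 0.8],
    [[0, 0.028, 0], [0, 0, 0], 0.8]
  ]
}}

```text
clock: 4.48
eef_pos: [491.1, -172.4, 178.4]
eef_rot: [-3.141, 0.0, 0.349]
wrist_force: [0.2, 0.6, -1.0]
finger_gap: 33.4
finger_force: 15.0
```

```bash
python3 -c "
from h import *
print(manip.read_state()['eef_pos'],d(491.5,-173.5,48.5))
cv2.imwrite('pics/s2.png',cv2.resize(viewer.camera('scene')[80:300,70:390],None,fx=2,fy=2))"
```

```text
[ 491.05654117 -172.35599583  178.40919395] [1.000e-04 4.900e-03 5.196e-01]
```

View pics/s2.png

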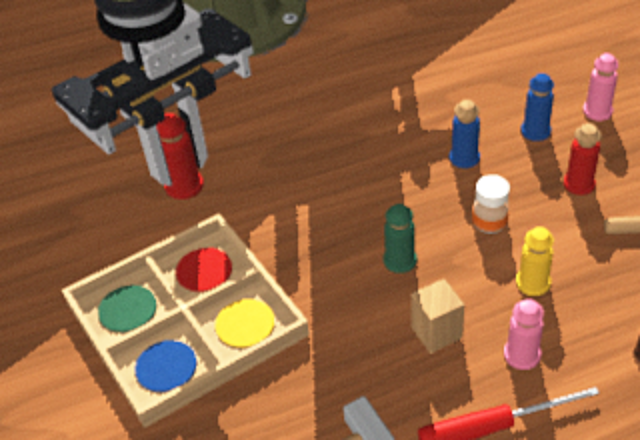

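The red figure hangs upright, high above its cell. Lowering it close to the disc, then easing it down.

Call:
{"method": "apply_moves", "body": {
  "moves": [
    [[0, 0.005, 0.04], [0, 0, 0], 0.8],
    [[0, 0.005, 0.12], [0, 0, 0], 0.8],
    [[0, 0.005, 0.22], [0, 0, 0], 0.8],
    [[0, 0.005, 0.32], [0, 0, 0], 0.8],
    [[0, 0.005, 0.4], [0, 0, 0], 0.8],
    [[0, 0.005, 0.46], [0, 0, 0], 0.8],
    [[0, 0.005, 0.49], [0, 0, 0], 0.8],
    [[0, 0.005, 0.505], [0, 0, 0], 0.8],
    [[0, 0.005, 0.51], [0, 0, 0], 0.8],
    [[0, 0.005, 0.51], [0, 0, 0], 0.8],
    [[0, 0.005, 0.51], [0, 0, 0], 0.8]
  ]
}}

```text
clock: 5.45
eef_pos: [492.1, -174.7, 51.5]
eef_rot: [3.141, -0.001, 0.348]
wrist_force: [0.4, -0.4, -0.6]
finger_gap: 34.3
finger_force: 15.0
```

Call:
{"method": "apply_moves", "body": {
  "moves": [
    [[0, 0, 0.002], [0, 0, 0], 0.8],
    [[0, 0, 0.004], [0, 0, 0], 0.8],
    [[0, 0, 0.006], [0, 0, 0], 0.8],
    [[0, 0, 0.008], [0, 0, 0], 0.8],
    [[0, 0, 0.01], [0, 0, 0], 0.8],
    [[0, 0, 0.01], [0, 0, 0], 0.8]
  ]
}}

```text
clock: 5.95
eef_pos: [491.6, -174.6, 48.1]
eef_rot: [-3.141, 0.0, 0.348]
wrist_force: [-0.4, 0.6, -0.6]
finger_gap: 33.8
finger_force: 15.0
```

Call:
{"method": "apply_moves", "body": {
  "moves": [
    [[0, 0, 0.002], [0, 0, 0], 0.8],
    [[0, 0, 0.004], [0, 0, 0], 0.8],
    [[0, 0, 0.004], [0, 0, 0], 0.8],
    [[0, 0, 0.004], [0, 0, 0], 0.8]
  ]
}}

```text
clock: 6.28
eef_pos: [491.7, -174.6, 47.6]
eef_rot: [3.142, -0.0, 0.348]
wrist_force: [-2.3, 1.5, 5.0]
finger_gap: 33.7
finger_force: 15.0
```

Contact is about 5 N, so I'll release slowly and lift.

Call:
{"method": "apply_moves", "body": {
  "moves": [
    [[0, 0, 0], [0, 0, 0], 0.62],
    [[0, 0, 0], [0, 0, 0], 0.58],
    [[0, 0, 0], [0, 0, 0], 0.5],
    [[0, 0, 0], [0, 0, 0], 0.4],
    [[0, 0, 0], [0, 0, 0], 0.32],
    [[0, 0, 0], [0, 0, 0], 0.32],
    [[0, 0, -0.04], [0, 0, 0], 0.32],
    [[0, 0, -0.14], [0, 0, 0], 0.32],
    [[0, 0, -0.26], [0, 0, 0], 0.32],
    [[0, 0, -0.38], [0, 0, 0], 0.32],
    [[0, 0, -0.48], [0, 0, 0], 0.32],
    [[0, 0, -0.53], [0, 0, 0], 0.32]
  ]
}}

```text
clock: 7.28
eef_pos: [492.5, -174.9, 183.9]
eef_rot: [3.138, -0.003, 0.348]
wrist_force: [-0.6, -0.1, 0.2]
finger_gap: 64.1
finger_force: 0.0
```

```bash
python3 -c "
from h import *
print(manip.read_state()['eef_pos'],d(565.3,39,180))
cv2.imwrite('pics/s3.png',cv2.resize(viewer.camera('scene')[80:300,70:390],None,fx=2,fy=2))"
```

```text
[ 492.46215894 -174.91212506  183.90821351] [ 0.5655 -0.7051  0.0156]
```

View pics/s3.png

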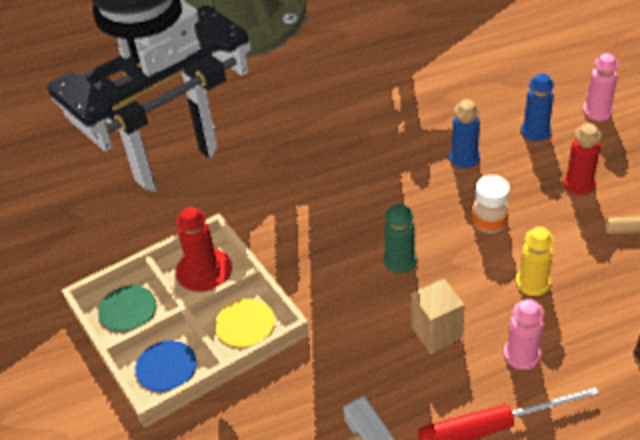

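Red stands upright on the red disc, at about (200,275) in the crop. Green is next.

Call:
{"method": "apply_moves", "body": {
  "moves": [
    [[0.05, -0.06, 0], [0, 0, 0], 0.32],
    [[0.14, -0.17, 0], [0, 0, 0], 0.32],
    [[0.24, -0.3, 0], [0, 0, 0], 0.32],
    [[0.34, -0.43, 0], [0, 0, 0], 0.32],
    [[0.44, -0.55, 0], [0, 0, 0], 0.32],
    [[0.53, -0.66, 0], [0, 0, 0], 0.32],
    [[0.566, -0.705, 0], [0, 0, 0], 0.32],
    [[0.566, -0.705, 0], [0, 0, 0], 0.32],
    [[0.566, -0.705, 0], [0, 0, 0], 0.32],
    [[0.566, -0.705, 0], [0, 0, 0], 0.32]
  ]
}}

```text
clock: 8.17
eef_pos: [564.3, 38.1, 179.5]
eef_rot: [3.142, 0.001, 0.347]
wrist_force: [-0.4, -0.8, -0.3]
finger_gap: 63.8
finger_force: 0.0
```

```bash
python3 -c "
from h import *
print(manip.read_state()['eef_pos'],d(565.3,39,38.5))"
```

```text
[564.30533719  38.11533922 179.54185186] [ 0.0049 -0.002   0.5642]
```

Call:
{"method": "apply_moves", "body": {
  "moves": [
    [[0.005, -0.002, 0.05], [0, 0, 0], 0.32],
    [[0.005, -0.002, 0.15], [0, 0, 0], 0.32],
    [[0.005, -0.002, 0.25], [0, 0, 0], 0.32],
    [[0.005, -0.002, 0.35], [0, 0, 0], 0.32],
    [[0.005, -0.002, 0.45], [0, 0, 0], 0.32],
    [[0.005, -0.002, 0.53], [0, 0, 0], 0.32],
    [[0.005, -0.002, 0.564], [0, 0, 0], 0.32],
    [[0.005, -0.002, 0.564], [0, 0, 0], 0.32],
    [[0.005, -0.002, 0.564], [0, 0, 0], 0.32]
  ]
}}

```text
clock: 8.92
eef_pos: [565.8, 39.6, 39.0]
eef_rot: [3.142, -0.0, 0.347]
wrist_force: [0.7, -0.3, -0.2]
finger_gap: 63.8
finger_force: 0.0
```

Call:
{"method": "apply_moves", "body": {
  "moves": [
    [[0, 0, 0], [0, 0, 0], 0.4],
    [[0, 0, 0], [0, 0, 0], 0.5],
    [[0, 0, 0], [0, 0, 0], 0.6],
    [[0, 0, 0], [0, 0, 0], 0.65],
    [[0, 0, 0], [0, 0, 0], 0.7],
    [[0, 0, 0], [0, 0, 0], 0.8],
    [[0, 0, 0], [0, 0, 0], 0.8],
    [[0, 0, 0], [0, 0, 0], 0.8]
  ]
}}

```text
clock: 9.58
eef_pos: [565.9, 40.2, 39.1]
eef_rot: [3.141, -0.001, 0.348]
wrist_force: [-0.8, -1.2, 5.6]
finger_gap: 33.5
finger_force: 15.0
```

```bash
python3 -c "
from h import *
print(manip.read_state()['eef_pos'],d(510.5,-266.5,180))"
```

```text
[565.88854748  40.18784267  39.11693883] [-0.6264  1.0778 -0.5635]
```

Call:
{"method": "apply_moves", "body": {
  "moves": [
    [[0, 0, -0.04], [0, 0, 0], 0.8],
    [[0, 0, -0.14], [0, 0, 0], 0.8],
    [[0, 0, -0.26], [0, 0, 0], 0.8],
    [[0, 0, -0.38], [0, 0, 0], 0.8],
    [[-0.02, 0.03, -0.48], [0, 0, 0], 0.8],
    [[-0.06, 0.11, -0.54], [0, 0, 0], 0.8],
    [[-0.13, 0.23, -0.56], [0, 0, 0], 0.8],
    [[-0.2, 0.35, -0.56], [0, 0, 0], 0.8],
    [[-0.27, 0.47, -0.56], [0, 0, 0], 0.8],
    [[-0.34, 0.58, -0.56], [0, 0, 0], 0.8],
    [[-0.4, 0.69, -0.56], [0, 0, 0], 0.8],
    [[-0.46, 0.8, -0.56], [0, 0, 0], 0.8]
  ]
}}

```text
clock: 10.58
eef_pos: [525.1, -188.4, 179.3]
eef_rot: [3.142, -0.0, 0.348]
wrist_force: [-0.2, 0.7, -0.8]
finger_gap: 33.9
finger_force: 15.0
```

Call:
{"method": "apply_moves", "body": {
  "moves": [
    [[-0.06, 0.1, 0], [0, 0, 0], 0.8],
    [[-0.11, 0.19, 0], [0, 0, 0], 0.8],
    [[-0.15, 0.255, 0], [0, 0, 0], 0.8],
    [[-0.166, 0.278, 0], [0, 0, 0], 0.8],
    [[-0.166, 0.278, 0], [0, 0, 0], 0.8],
    [[-0.166, 0.278, 0], [0, 0, 0], 0.8],
    [[-0.166, 0.278, 0], [0, 0, 0], 0.8]
  ]
}}

```text
clock: 11.17
eef_pos: [510.7, -265.4, 178.8]
eef_rot: [-3.141, -0.0, 0.349]
wrist_force: [-0.0, 0.8, -0.5]
finger_gap: 33.8
finger_force: 15.0
```

```bash
python3 -c "
from h import *
print(manip.read_state()['eef_pos'],d(510.5,-266.5,51.5))
cv2.imwrite('pics/s4.png',cv2.resize(viewer.camera('scene')[80:300,70:390],None,fx=2,fy=2))"
```

```text
[ 510.66685234 -265.3564575   178.83620545] [-0.0022  0.0041  0.5093]
```

View pics/s4.png

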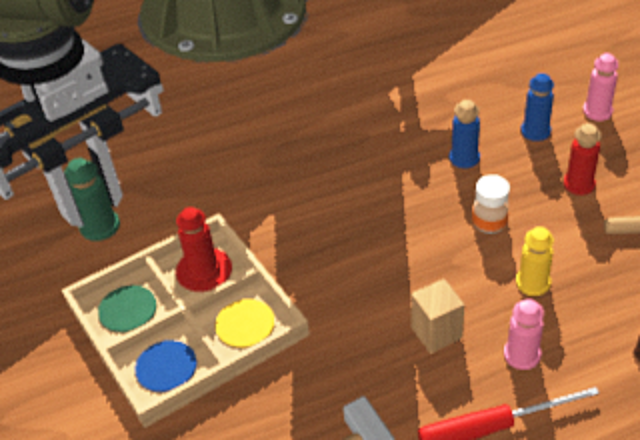

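The green figure hangs upright above its cell, and red is still standing.

Call:
{"method": "apply_moves", "body": {
  "moves": [
    [[-0.002, 0.004, 0.04], [0, 0, 0], 0.8],
    [[-0.002, 0.004, 0.12], [0, 0, 0], 0.8],
    [[-0.002, 0.004, 0.22], [0, 0, 0], 0.8],
    [[-0.002, 0.004, 0.32], [0, 0, 0], 0.8],
    [[-0.002, 0.004, 0.4], [0, 0, 0], 0.8],
    [[-0.002, 0.004, 0.46], [0, 0, 0], 0.8],
    [[-0.002, 0.004, 0.49], [0, 0, 0], 0.8],
    [[-0.002, 0.004, 0.505], [0, 0, 0], 0.8],
    [[-0.002, 0.004, 0.51], [0, 0, 0], 0.8],
    [[-0.002, 0.004, 0.51], [0, 0, 0], 0.8],
    [[-0.002, 0.004, 0.51], [0, 0, 0], 0.8]
  ]
}}

```text
clock: 12.13
eef_pos: [510.7, -267.7, 52.1]
eef_rot: [3.141, -0.001, 0.348]
wrist_force: [-0.0, 1.1, -0.1]
finger_gap: 33.8
finger_force: 15.0
```

Call:
{"method": "apply_moves", "body": {
  "moves": [
    [[0, 0, 0.002], [0, 0, 0], 0.8],
    [[0, 0, 0.004], [0, 0, 0], 0.8],
    [[0, 0, 0.006], [0, 0, 0], 0.8],
    [[0, 0, 0.008], [0, 0, 0], 0.8],
    [[0, 0, 0.01], [0, 0, 0], 0.8],
    [[0, 0, 0.012], [0, 0, 0], 0.8],
    [[0, 0, 0.012], [0, 0, 0], 0.8]
  ]
}}

```text
clock: 12.72
eef_pos: [510.2, -267.6, 48.2]
eef_rot: [-3.142, 0.0, 0.348]
wrist_force: [-0.4, 0.2, -0.3]
finger_gap: 34.1
finger_force: 15.0
```

Call:
{"method": "apply_moves", "body": {
  "moves": [
    [[0, 0, 0.002], [0, 0, 0], 0.8],
    [[0, 0, 0.004], [0, 0, 0], 0.8],
    [[0, 0, 0.004], [0, 0, 0], 0.8],
    [[0, 0, 0.004], [0, 0, 0], 0.8]
  ]
}}

```text
clock: 13.05
eef_pos: [510.3, -267.6, 48.1]
eef_rot: [3.141, -0.0, 0.348]
wrist_force: [-4.9, 2.7, 11.3]
finger_gap: 33.8
finger_force: 15.0
```

Call:
{"method": "apply_moves", "body": {
  "moves": [
    [[0, 0, -0.002], [0, 0, 0], 0.8],
    [[0, 0, -0.002], [0, 0, 0], 0.62],
    [[0, 0, -0.002], [0, 0, 0], 0.56],
    [[0, 0, -0.002], [0, 0, 0], 0.45],
    [[0, 0, -0.002], [0, 0, 0], 0.32],
    [[0, 0, -0.002], [0, 0, 0], 0.32],
    [[0, 0, -0.04], [0, 0, 0], 0.32],
    [[0, 0, -0.14], [0, 0, 0], 0.32],
    [[0, 0, -0.26], [0, 0, 0], 0.32],
    [[0, 0, -0.38], [0, 0, 0], 0.32],
    [[0, 0, -0.48], [0, 0, 0], 0.32],
    [[0, 0, -0.53], [0, 0, 0], 0.32]
  ]
}}

```text
clock: 14.05
eef_pos: [511.0, -268.0, 184.1]
eef_rot: [3.138, -0.003, 0.348]
wrist_force: [-0.4, 0.6, 0.4]
finger_gap: 64.5
finger_force: 0.0
```

```bash
python3 -c "
from h import *
print(manip.read_state()['eef_pos'],d(661,162.5,180))"
```

```text
[ 510.9796984  -268.00774906  184.05429754] [ 1.151  -1.4144  0.0162]
```

Call:
{"method": "apply_moves", "body": {
  "moves": [
    [[0.05, -0.06, 0], [0, 0, 0], 0.32],
    [[0.14, -0.17, 0], [0, 0, 0], 0.32],
    [[0.24, -0.29, 0], [0, 0, 0], 0.32],
    [[0.34, -0.42, 0], [0, 0, 0], 0.32],
    [[0.44, -0.54, 0], [0, 0, 0], 0.32],
    [[0.54, -0.66, 0], [0, 0, 0], 0.32],
    [[0.63, -0.78, 0], [0, 0, 0], 0.32],
    [[0.7, -0.86, 0], [0, 0, 0], 0.32],
    [[0.75, -0.92, 0], [0, 0, 0], 0.32]
  ]
}}

```text
clock: 14.8
eef_pos: [608.6, 15.2, 180.5]
eef_rot: [3.142, -0.001, 0.35]
wrist_force: [-0.5, -1.2, -0.1]
finger_gap: 63.9
finger_force: 0.0
```

Call:
{"method": "apply_moves", "body": {
  "moves": [
    [[0.06, -0.07, 0], [0, 0, 0], 0.32],
    [[0.14, -0.17, 0], [0, 0, 0], 0.32],
    [[0.23, -0.29, 0], [0, 0, 0], 0.32],
    [[0.32, -0.4, 0], [0, 0, 0], 0.32],
    [[0.38, -0.47, 0], [0, 0, 0], 0.32],
    [[0.401, -0.494, 0], [0, 0, 0], 0.32],
    [[0.401, -0.494, 0], [0, 0, 0], 0.32],
    [[0.401, -0.494, 0], [0, 0, 0], 0.32],
    [[0.401, -0.494, 0], [0, 0, 0], 0.32]
  ]
}}

```text
clock: 15.55
eef_pos: [660.2, 161.3, 180.1]
eef_rot: [3.141, -0.0, 0.347]
wrist_force: [-0.4, 0.3, -0.1]
finger_gap: 64.0
finger_force: 0.0
```

```bash
python3 -c "
from h import *
print(manip.read_state()['eef_pos'],d(661,162.5,38.5))
cv2.imwrite('pics/s5.png',cv2.resize(viewer.camera('scene')[80:300,100:420],None,fx=2,fy=2))"
```

```text
[660.1539672  161.34608878 180.05159635] [ 0.0048 -0.0032  0.5662]
```

View pics/s5.png

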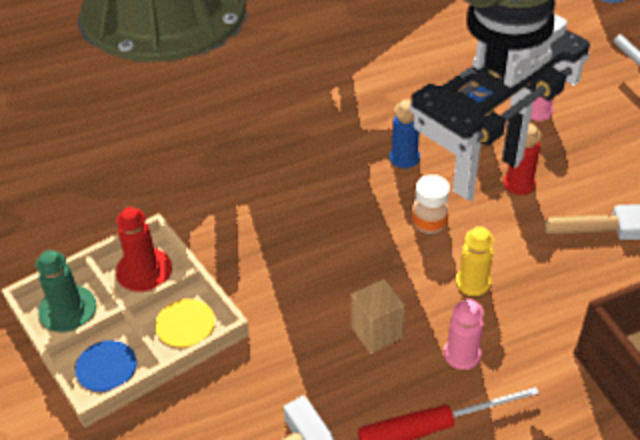

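Green stands on its disc, and the gripper is above yellow.

Call:
{"method": "apply_moves", "body": {
  "moves": [
    [[0.005, -0.003, 0.05], [0, 0, 0], 0.32],
    [[0.005, -0.003, 0.15], [0, 0, 0], 0.32],
    [[0.005, -0.003, 0.25], [0, 0, 0], 0.32],
    [[0.005, -0.003, 0.35], [0, 0, 0], 0.32],
    [[0.005, -0.003, 0.45], [0, 0, 0], 0.32],
    [[0.005, -0.003, 0.53], [0, 0, 0], 0.32],
    [[0.005, -0.003, 0.566], [0, 0, 0], 0.32],
    [[0.005, -0.003, 0.566], [0, 0, 0], 0.32],
    [[0.005, -0.003, 0.566], [0, 0, 0], 0.32]
  ]
}}

```text
clock: 16.35
eef_pos: [661.4, 163.6, 38.6]
eef_rot: [3.142, -0.0, 0.347]
wrist_force: [0.2, -0.6, 1.3]
finger_gap: 64.0
finger_force: 0.0
```

Call:
{"method": "apply_moves", "body": {
  "moves": [
    [[0, 0, 0], [0, 0, 0], 0.4],
    [[0, 0, 0], [0, 0, 0], 0.5],
    [[0, 0, 0], [0, 0, 0], 0.6],
    [[0, 0, 0], [0, 0, 0], 0.65],
    [[0, 0, 0], [0, 0, 0], 0.7],
    [[0, 0, 0], [0, 0, 0], 0.8],
    [[0, 0, 0], [0, 0, 0], 0.8],
    [[0, 0, 0], [0, 0, 0], 0.8]
  ]
}}

```text
clock: 17.02
eef_pos: [661.4, 163.9, 38.7]
eef_rot: [3.141, -0.001, 0.348]
wrist_force: [-0.5, -0.9, 5.3]
finger_gap: 33.7
finger_force: 15.0
```

```bash
python3 -c "
from h import *
print(manip.read_state()['eef_pos'],d(584.5,-155.2,180))"
```

```text
[661.41401645 163.92233965  38.68831192] [-0.7243  1.0952 -0.5652]
```

Call:
{"method": "apply_moves", "body": {
  "moves": [
    [[0, 0, -0.04], [0, 0, 0], 0.8],
    [[0, 0, -0.14], [0, 0, 0], 0.8],
    [[0, 0, -0.26], [0, 0, 0], 0.8],
    [[0, 0, -0.38], [0, 0, 0], 0.8],
    [[-0.02, 0.03, -0.48], [0, 0, 0], 0.8],
    [[-0.07, 0.11, -0.54], [0, 0, 0], 0.8],
    [[-0.15, 0.23, -0.56], [0, 0, 0], 0.8],
    [[-0.23, 0.35, -0.56], [0, 0, 0], 0.8],
    [[-0.31, 0.47, -0.56], [0, 0, 0], 0.8],
    [[-0.39, 0.59, -0.56], [0, 0, 0], 0.8],
    [[-0.46, 0.7, -0.56], [0, 0, 0], 0.8],
    [[-0.53, 0.8, -0.56], [0, 0, 0], 0.8]
  ]
}}

```text
clock: 18.02
eef_pos: [604.1, -71.0, 178.7]
eef_rot: [3.142, -0.0, 0.347]
wrist_force: [0.9, 0.0, -0.5]
finger_gap: 34.1
finger_force: 15.0
```

Call:
{"method": "apply_moves", "body": {
  "moves": [
    [[-0.07, 0.1, 0], [0, 0, 0], 0.8],
    [[-0.13, 0.2, 0], [0, 0, 0], 0.8],
    [[-0.175, 0.27, 0], [0, 0, 0], 0.8],
    [[-0.194, 0.297, 0], [0, 0, 0], 0.8],
    [[-0.194, 0.297, 0], [0, 0, 0], 0.8],
    [[-0.194, 0.297, 0], [0, 0, 0], 0.8],
    [[-0.194, 0.297, 0], [0, 0, 0], 0.8]
  ]
}}

```text
clock: 18.6
eef_pos: [584.8, -154.3, 178.3]
eef_rot: [-3.141, -0.0, 0.349]
wrist_force: [-0.1, 0.0, -0.7]
finger_gap: 33.9
finger_force: 15.0
```

```bash
python3 -c "
from h import *
print(manip.read_state()['eef_pos'],d(584.5,-155.2,51.5))"
```

```text
[ 584.83282289 -154.28220829  178.2654547 ] [-0.0025  0.003   0.5071]
```

Call:
{"method": "apply_moves", "body": {
  "moves": [
    [[-0.002, 0.003, 0.04], [0, 0, 0], 0.8],
    [[-0.002, 0.003, 0.12], [0, 0, 0], 0.8],
    [[-0.002, 0.003, 0.22], [0, 0, 0], 0.8],
    [[-0.002, 0.003, 0.32], [0, 0, 0], 0.8],
    [[-0.002, 0.003, 0.4], [0, 0, 0], 0.8],
    [[-0.002, 0.003, 0.46], [0, 0, 0], 0.8],
    [[-0.002, 0.003, 0.49], [0, 0, 0], 0.8],
    [[-0.002, 0.003, 0.505], [0, 0, 0], 0.8],
    [[-0.002, 0.003, 0.51], [0, 0, 0], 0.8],
    [[-0.002, 0.003, 0.51], [0, 0, 0], 0.8],
    [[-0.002, 0.003, 0.51], [0, 0, 0], 0.8]
  ]
}}

```text
clock: 19.52
eef_pos: [584.8, -156.5, 51.6]
eef_rot: [3.141, -0.001, 0.348]
wrist_force: [-0.0, 0.4, -1.3]
finger_gap: 33.8
finger_force: 15.0
```

Call:
{"method": "apply_moves", "body": {
  "moves": [
    [[0, 0, 0.002], [0, 0, 0], 0.8],
    [[0, 0, 0.004], [0, 0, 0], 0.8],
    [[0, 0, 0.006], [0, 0, 0], 0.8],
    [[0, 0, 0.008], [0, 0, 0], 0.8],
    [[0, 0, 0.01], [0, 0, 0], 0.8],
    [[0, 0, 0.011], [0, 0, 0], 0.8],
    [[0, 0, 0.011], [0, 0, 0], 0.8]
  ]
}}

```text
clock: 20.1
eef_pos: [584.3, -156.5, 47.9]
eef_rot: [-3.141, 0.0, 0.348]
wrist_force: [0.1, 0.2, -1.1]
finger_gap: 33.8
finger_force: 15.0
```

Call:
{"method": "apply_moves", "body": {
  "moves": [
    [[0, 0, 0.002], [0, 0, 0], 0.8],
    [[0, 0, 0.003], [0, 0, 0], 0.8],
    [[0, 0, 0.003], [0, 0, 0], 0.8],
    [[0, 0, 0.003], [0, 0, 0], 0.8]
  ]
}}

```text
clock: 20.43
eef_pos: [584.4, -156.5, 47.6]
eef_rot: [3.141, -0.0, 0.348]
wrist_force: [-2.2, -0.1, 5.4]
finger_gap: 33.9
finger_force: 15.0
```

Call:
{"method": "apply_moves", "body": {
  "moves": [
    [[0, 0, 0], [0, 0, 0], 0.62],
    [[0, 0, 0], [0, 0, 0], 0.58],
    [[0, 0, 0], [0, 0, 0], 0.5],
    [[0, 0, 0], [0, 0, 0], 0.4],
    [[0, 0, 0], [0, 0, 0], 0.32],
    [[0, 0, 0], [0, 0, 0], 0.32],
    [[0, 0, -0.04], [0, 0, 0], 0.32],
    [[0, 0, -0.14], [0, 0, 0], 0.32],
    [[0, 0, -0.26], [0, 0, 0], 0.32],
    [[0, 0, -0.38], [0, 0, 0], 0.32],
    [[0, 0, -0.48], [0, 0, 0], 0.32],
    [[0, 0, -0.53], [0, 0, 0], 0.32]
  ]
}}

```text
clock: 21.43
eef_pos: [585.1, -156.7, 184.0]
eef_rot: [3.139, -0.004, 0.348]
wrist_force: [-0.5, 0.4, -0.1]
finger_gap: 64.4
finger_force: 0.0
```

```bash
python3 -c "
from h import *
print(manip.read_state()['eef_pos'],d(435.5,294.2,180))"
```

```text
[ 585.13593395 -156.70732227  184.02566092] [ 0.052  -1.8996  0.0161]
```

Call:
{"method": "apply_moves", "body": {
  "moves": [
    [[0, -0.08, 0], [0, 0, 0], 0.32],
    [[0, -0.2, 0], [0, 0, 0], 0.32],
    [[0.01, -0.34, 0], [0, 0, 0], 0.32],
    [[0.01, -0.49, 0], [0, 0, 0], 0.32],
    [[0.02, -0.64, 0], [0, 0, 0], 0.32],
    [[0.02, -0.78, 0], [0, 0, 0], 0.32],
    [[0.03, -0.9, 0], [0, 0, 0], 0.32],
    [[0.03, -0.98, 0], [0, 0, 0], 0.32]
  ]
}}

```text
clock: 22.1
eef_pos: [506.8, 78.7, 179.6]
eef_rot: [-3.141, 0.0, 0.349]
wrist_force: [0.1, 0.3, -0.3]
finger_gap: 63.6
finger_force: 0.0
```

Call:
{"method": "apply_moves", "body": {
  "moves": [
    [[0, -0.1, 0], [0, 0, 0], 0.32],
    [[0.01, -0.24, 0], [0, 0, 0], 0.32],
    [[0.01, -0.39, 0], [0, 0, 0], 0.32],
    [[0.02, -0.54, 0], [0, 0, 0], 0.32],
    [[0.02, -0.68, 0], [0, 0, 0], 0.32],
    [[0.022, -0.8, 0], [0, 0, 0], 0.32],
    [[0.022, -0.89, 0], [0, 0, 0], 0.32],
    [[0.022, -0.92, 0], [0, 0, 0], 0.32],
    [[0.022, -0.92, 0], [0, 0, 0], 0.32],
    [[0.022, -0.92, 0], [0, 0, 0], 0.32],
    [[0.022, -0.92, 0], [0, 0, 0], 0.32]
  ]
}}

```text
clock: 23.02
eef_pos: [435.1, 293.5, 179.6]
eef_rot: [3.141, 0.0, 0.347]
wrist_force: [-0.1, -0.0, -0.3]
finger_gap: 63.5
finger_force: 0.0
```

```bash
python3 -c "
from h import *
print(manip.read_state()['eef_pos'],d(435.5,294.2,38.5))
cv2.imwrite('pics/s6.png',cv2.resize(viewer.camera('scene')[80:300,100:420],None,fx=2,fy=2))"
```

```text
[435.08340222 293.46724143 179.63744148] [ 0.0026 -0.0022  0.5645]
```

View pics/s6.png

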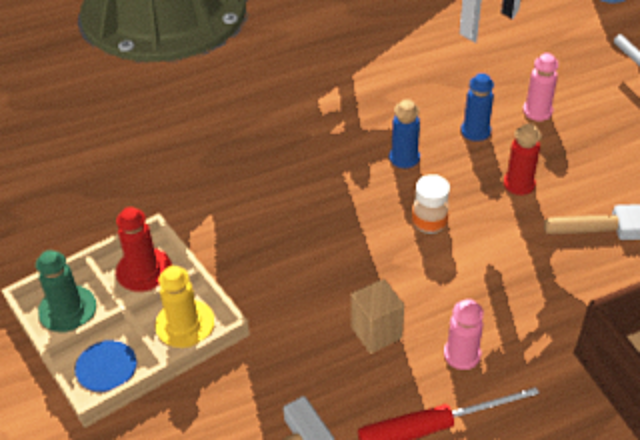

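Yellow stands on its disc and all the others are undisturbed. Now the blue grasp.

Call:
{"method": "apply_moves", "body": {
  "moves": [
    [[0.003, -0.002, 0.05], [0, 0, 0], 0.32],
    [[0.003, -0.002, 0.15], [0, 0, 0], 0.32],
    [[0.003, -0.002, 0.25], [0, 0, 0], 0.32],
    [[0.003, -0.002, 0.35], [0, 0, 0], 0.32],
    [[0.003, -0.002, 0.45], [0, 0, 0], 0.32],
    [[0.003, -0.002, 0.53], [0, 0, 0], 0.32],
    [[0.003, -0.002, 0.564], [0, 0, 0], 0.32],
    [[0.003, -0.002, 0.564], [0, 0, 0], 0.32],
    [[0.003, -0.002, 0.564], [0, 0, 0], 0.32]
  ]
}}

```text
clock: 23.82
eef_pos: [435.7, 295.0, 39.3]
eef_rot: [-3.142, -0.0, 0.347]
wrist_force: [-0.7, -0.1, 0.4]
finger_gap: 63.8
finger_force: 0.0
```

Call:
{"method": "apply_moves", "body": {
  "moves": [
    [[0, 0, 0], [0, 0, 0], 0.4],
    [[0, 0, 0], [0, 0, 0], 0.5],
    [[0, 0, 0], [0, 0, 0], 0.6],
    [[0, 0, 0], [0, 0, 0], 0.65],
    [[0, 0, 0], [0, 0, 0], 0.7],
    [[0, 0, 0], [0, 0, 0], 0.8],
    [[0, 0, 0], [0, 0, 0], 0.8],
    [[0, 0, 0], [0, 0, 0], 0.8]
  ]
}}

```text
clock: 24.48
eef_pos: [435.3, 295.3, 39.1]
eef_rot: [-3.142, -0.001, 0.348]
wrist_force: [-1.6, -1.3, 6.4]
finger_gap: 33.4
finger_force: 15.0
```

```bash
python3 -c "
from h import *
print(manip.read_state()['eef_pos'],d(603.2,-247.9,180))"
```

```text
[435.33771749 295.33255817  39.0983097 ] [-0.1093  2.2717 -0.5636]
```

Call:
{"method": "apply_moves", "body": {
  "moves": [
    [[0, 0, -0.04], [0, 0, 0], 0.8],
    [[0, 0, -0.14], [0, 0, 0], 0.8],
    [[0, 0, -0.26], [0, 0, 0], 0.8],
    [[0, 0, -0.38], [0, 0, 0], 0.8],
    [[0, 0.03, -0.48], [0, 0, 0], 0.8],
    [[-0.01, 0.12, -0.54], [0, 0, 0], 0.8],
    [[-0.01, 0.25, -0.56], [0, 0, 0], 0.8],
    [[-0.02, 0.38, -0.56], [0, 0, 0], 0.8],
    [[-0.03, 0.5, -0.56], [0, 0, 0], 0.8],
    [[-0.03, 0.6, -0.56], [0, 0, 0], 0.8],
    [[-0.03, 0.7, -0.56], [0, 0, 0], 0.8]
  ]
}}

```text
clock: 25.4
eef_pos: [487.9, 126.7, 179.4]
eef_rot: [-3.142, -0.0, 0.347]
wrist_force: [0.4, 0.8, -0.3]
finger_gap: 33.6
finger_force: 15.0
```

Call:
{"method": "apply_moves", "body": {
  "moves": [
    [[0, 0.12, 0], [0, 0, 0], 0.8],
    [[-0.01, 0.25, 0], [0, 0, 0], 0.8],
    [[-0.01, 0.38, 0], [0, 0, 0], 0.8],
    [[-0.02, 0.51, 0], [0, 0, 0], 0.8],
    [[-0.03, 0.64, 0], [0, 0, 0], 0.8],
    [[-0.04, 0.76, 0], [0, 0, 0], 0.8],
    [[-0.05, 0.86, 0], [0, 0, 0], 0.8],
    [[-0.05, 0.95, 0], [0, 0, 0], 0.8]
  ]
}}

```text
clock: 26.07
eef_pos: [556.9, -101.2, 179.2]
eef_rot: [-3.142, 0.0, 0.347]
wrist_force: [-0.6, 0.1, -0.3]
finger_gap: 33.6
finger_force: 15.0
```

Call:
{"method": "apply_moves", "body": {
  "moves": [
    [[0, 0.11, 0], [0, 0, 0], 0.8],
    [[-0.01, 0.23, 0], [0, 0, 0], 0.8],
    [[-0.02, 0.35, 0], [0, 0, 0], 0.8],
    [[-0.02, 0.46, 0], [0, 0, 0], 0.8],
    [[-0.029, 0.55, 0], [0, 0, 0], 0.8],
    [[-0.029, 0.61, 0], [0, 0, 0], 0.8],
    [[-0.029, 0.622, 0], [0, 0, 0], 0.8],
    [[-0.029, 0.622, 0], [0, 0, 0], 0.8],
    [[-0.029, 0.622, 0], [0, 0, 0], 0.8],
    [[-0.029, 0.622, 0], [0, 0, 0], 0.8]
  ]
}}

```text
clock: 26.9
eef_pos: [603.1, -246.9, 179.0]
eef_rot: [-3.142, -0.0, 0.349]
wrist_force: [0.1, 0.4, 0.4]
finger_gap: 33.5
finger_force: 15.0
```

```bash
python3 -c "
from h import *
print(manip.read_state()['eef_pos'],d(603.2,-247.9,51.5))"
```

```text
[ 603.07622979 -246.90265547  179.00248858] [-0.0009  0.0039  0.51  ]
```

Call:
{"method": "apply_moves", "body": {
  "moves": [
    [[0, 0.003, 0.04], [0, 0, 0], 0.8],
    [[0, 0.003, 0.12], [0, 0, 0], 0.8],
    [[0, 0.003, 0.22], [0, 0, 0], 0.8],
    [[0, 0.003, 0.32], [0, 0, 0], 0.8],
    [[0, 0.003, 0.4], [0, 0, 0], 0.8],
    [[0, 0.003, 0.46], [0, 0, 0], 0.8],
    [[0, 0.003, 0.49], [0, 0, 0], 0.8],
    [[0, 0.003, 0.505], [0, 0, 0], 0.8],
    [[0, 0.003, 0.51], [0, 0, 0], 0.8],
    [[0, 0.003, 0.51], [0, 0, 0], 0.8],
    [[0, 0.003, 0.51], [0, 0, 0], 0.8]
  ]
}}

```text
clock: 27.82
eef_pos: [603.8, -248.8, 52.2]
eef_rot: [3.141, -0.001, 0.348]
wrist_force: [0.3, 0.4, 0.2]
finger_gap: 33.9
finger_force: 15.0
```

Call:
{"method": "apply_moves", "body": {
  "moves": [
    [[0, 0, 0.002], [0, 0, 0], 0.8],
    [[0, 0, 0.004], [0, 0, 0], 0.8],
    [[0, 0, 0.006], [0, 0, 0], 0.8],
    [[0, 0, 0.008], [0, 0, 0], 0.8],
    [[0, 0, 0.01], [0, 0, 0], 0.8],
    [[0, 0, 0.012], [0, 0, 0], 0.8],
    [[0, 0, 0.012], [0, 0, 0], 0.8]
  ]
}}

```text
clock: 28.4
eef_pos: [603.4, -248.7, 48.2]
eef_rot: [3.142, -0.0, 0.348]
wrist_force: [-0.2, 0.1, -1.3]
finger_gap: 33.7
finger_force: 15.0
```

Call:
{"method": "apply_moves", "body": {
  "moves": [
    [[0, 0, 0.001], [0, 0, 0], 0.8],
    [[0, 0, 0.002], [0, 0, 0], 0.8],
    [[0, 0, 0.002], [0, 0, 0], 0.8],
    [[0, 0, 0.002], [0, 0, 0], 0.8]
  ]
}}

```text
clock: 28.73
eef_pos: [603.4, -248.8, 48.1]
eef_rot: [3.141, -0.0, 0.348]
wrist_force: [-2.5, 1.4, 5.4]
finger_gap: 33.9
finger_force: 15.0
```

Contact made. Releasing and lifting clear.

Call:
{"method": "apply_moves", "body": {
  "moves": [
    [[0, 0, 0], [0, 0, 0], 0.62],
    [[0, 0, 0], [0, 0, 0], 0.58],
    [[0, 0, 0], [0, 0, 0], 0.5],
    [[0, 0, 0], [0, 0, 0], 0.4],
    [[0, 0, 0], [0, 0, 0], 0.32],
    [[0, 0, 0], [0, 0, 0], 0.32],
    [[0, 0, -0.04], [0, 0, 0], 0.32],
    [[0, 0, -0.14], [0, 0, 0], 0.32],
    [[0, 0, -0.26], [0, 0, 0], 0.32],
    [[0, 0, -0.38], [0, 0, 0], 0.32],
    [[0, 0, -0.48], [0, 0, 0], 0.32],
    [[0, 0, -0.53], [0, 0, 0], 0.32]
  ]
}}

```text
clock: 29.73
eef_pos: [604.2, -249.1, 184.7]
eef_rot: [3.138, -0.004, 0.348]
wrist_force: [0.0, 1.5, 0.1]
finger_gap: 64.2
finger_force: 0.0
```

Call:
{"method": "apply_moves", "body": {
  "moves": [
    [[0, 0.06, 0], [0, 0, 0], 0.32],
    [[0, 0.18, -0.05], [0, 0, 0], 0.32],
    [[0, 0.32, -0.1], [0, 0, 0], 0.32],
    [[0, 0.46, -0.1], [0, 0, 0], 0.32],
    [[0, 0.56, -0.1], [0, 0, 0], 0.32],
    [[0, 0.6, -0.1], [0, 0, 0], 0.32],
    [[0, 0.6, -0.1], [0, 0, 0], 0.32],
    [[0, 0.6, -0.1], [0, 0, 0], 0.32],
    [[0, 0.6, -0.1], [0, 0, 0], 0.32],
    [[0, 0.6, -0.1], [0, 0, 0], 0.32]
  ]
}}

```text
clock: 30.57
eef_pos: [654.6, -388.7, 205.7]
eef_rot: [3.141, -0.0, 0.349]
wrist_force: [0.8, -0.3, 0.4]
finger_gap: 64.1
finger_force: 0.0
```

```bash
python3 -c "
from h import *
cv2.imwrite('pics/s7.png',cv2.resize(viewer.camera('scene')[80:300,100:420],None,fx=2,fy=2))
cv2.imwrite('pics/t7.png',cv2.resize(viewer.camera('top')[130:320,100:450],None,fx=2,fy=2))"
```

```text
(no output)
```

View pics/s7.png

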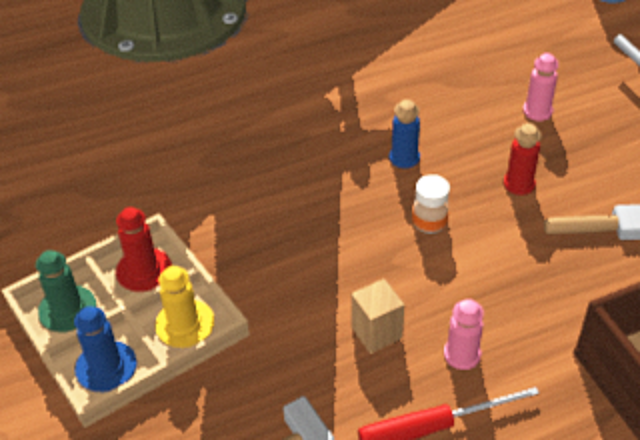

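View pics/t7.png

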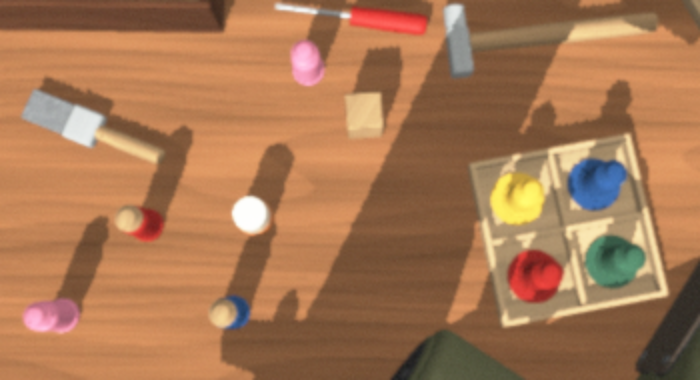

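All four figures stand centred on the discs of their own colour. The unfinished figures are untouched and the arm is clear.

```bash
python3 -c "
from cell import manip
print(manip.sign_off())"
```

```text
the job is handed in; nothing more can be done
None
```

The job is handed in at about 31 s: the last pictures show all four finished figures upright on the discs of their own colour, and the two unfinished figures still standing in place.

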